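# Slide the instrument cassette under the low riser and shut its retaining arm

## Robot

A 7-joint arm with a two-finger parallel gripper is mounted at the origin on the work surface. World frame = base frame: x ahead of the robot, y to its left, z up, the work surface at z = 0. Lengths are in m, angles in rad, forces in N, time in s.
With the tool pointing down it reaches from about 0.4 to 0.85 m from the base axis. Payload 10.4 kg.
Tool frame: the origin (TCP) lies between the finger pads; the fingertips stand manip.finger_overhang ahead of it and the grasp point (between the pads) lies 11 mm behind it (manip.finger_overhang is the distance from the TCP to the fingertips, in m); x points along the fingers, z is the direction in which the jaws open and shut, and the axes are right-handed (so a half turn about x gives the same grasp; the last joint's range is limited). The gripper opens to 85 mm and grips with 20 to 120 N. Pads are 22 mm wide; open, the fingers measure 114 mm over their backs; the gripper's body (76 mm by 85 mm) begins 54 mm behind the grasp point. The pads swing forward as they close: fully open they stand 13 mm farther back than shut.
Start: joints at [-1.151, 0.332, -0.065, 1.46, 0.022, 1.35, -0.088], TCP at [0.268, 0.565, 0.239] pointing down, gripper open.
Joint ranges: [-2.6, 2.6], [-0.5, 2.12], [-1.47, 1.34], [0.16, 2.42], [-1.27, 4.41], [0.06, 2.06], [-2.6, 2.6]. Speed limits (rad/s): [2.22, 2.22, 2.79, 2.79, 3.14, 3.14, 3.14].

## Interface

Orientations are given as a unit quaternion [x, y, z, w].
In Python, from workcell import get_obs, camera, workorder, manip gives the robot as it stands. The module is installed in compiled form; this text tells all that it offers.
- The arm moves only by the tool play_rows, never from a script. Its argument "increments" is text: rows parted by semicolons, each of 4 numbers parted by spaces: the shift along the tool's x, y, z in m, then the turn about the tool's x in rad. A call has 1 to 20 rows; each row shifts and turns the pose as measured when the row begins, along the tool's axes as they then stand; what a row does not reach is not made up. A row lasts 1/10 s, in which the tool goes at most 50 mm and 8.59 degrees, less where a joint would pass 70% of its speed; a pose out of reach is approached as far as the arm can. A call is refused whole if a number of a shift passes 0.05 or a number of a turn 0.15, either way. A call with a gripper value outside its range is refused whole. "hand" is the gripper command: -1 is fully open, 1 is shut, values between are in proportion, set as the call begins (left out, the last holds). The fingers move at their own pace and stop on an object; "squeeze" is the grip in N (left out, the last holds). Time passes only in rows, so rows that do not move let the fingers close. It gives the time, the measured TCP pose, the force and the opening at its end, in the units of the state.
- get_obs(): the state, without advancing time (a new reading comes with each control period).
- camera(name): name is "side" or "top" or "wrist"; returns a dict with "img" (384x512x3 uint8, blue, green, red), "fov_y" (degrees; the focal length in pixels is half the picture's height over the tangent of half this angle, whatever the lens; pixels are square), "cx", "cy" (the principal point, pixels), "R" (3x3) and "t" (3): a world point X has camera coordinates R X + t; the wrist camera has in their place "tool_from_camera" (4x4, takes a point from camera to tool coordinates, whose origin is the TCP and whose axes are the tool frame's). Camera axes: x right, y down, z forward; pixel columns grow to the right and rows downward; lengths in m; the calibration is good to about 2 mm. A picture is of the moment at which its call begins: read the wrist's pose just before it. There is no depth.
- workorder.hand_in(): hands the job in, once; it reports no verdict.
The state is a dict: "clock": time; "joint_pos": joint angles; "joint_velocities": joint speeds; "tau": joint torques, N m; "position": TCP position; "ee_rot": TCP orientation; "ft_force": force on the tool from outside, world axes, zero at the start; "torque": the same for the moment, N m; "grip_width": opening from 0.0 (shut) to 1.0 (fully open).
Only numpy, scipy, OpenCV 4.12 (cv2) and the standard library are available. Lean on these libraries where they do the work, as an engineer would, in place of code of your own. Each camera call takes 0.05 s, during which the arm holds its last target.

## Task

Using only the fingertips, push the flat steel instrument cassette along the worktop and in under the low steel riser shelf until it is fully home, square against the riser's inside back wall, then push the riser's retaining arm all the way across in front of it. Keep the cassette flat on the worktop all the way: do not lift or tip it, and push the cassette and the arm gently, without gripping or forcing anything. Leave everything else on the worktop and on the riser where it stands.

Things in the scene. Friction and masses are not known exactly. Their poses are not given: they have to be found in the camera images.
- cassette: flat closed stainless instrument cassette, perforated lid, loose on the worktop, 0.34 to 0.59 kg: 100 mm along its x, 130 mm along y, 24 mm high, flat sides, edges rounded 3 mm. Origin: centre of its underside, z up. Both ends alike; too broad to grip; slides with ordinary friction (a few N). Starts 180 to 240 mm before its home place, up to 40 mm to either side, up to 0.4 rad askew.
- riser: low bridge-like stainless shelf screwed to the worktop, immovable. Origin on the worktop; x points into its mouth (the way the cassette slides in), y to the left looking in, z up. Cassette home: its origin at the riser's origin, its x axis along the riser's x (either way round); its outer 20 mm then stand out of the mouth.
- riser_mouth (a point): middle of the deck's front lower edge: riser x = -30 mm, y = 0, 29 mm up (the headroom). The deck is 4 mm thick (top 33 mm up), reaches to x = 100 mm, 152 mm wide. Cheeks over the same length close both sides, 144 mm apart inside (y -72 to 72 mm); 3 mm high screw flanges outside them to y = +-98 mm.
- riser_back (a point): centre of the face of the inside back wall that the cassette comes up against: riser x = 50 mm, y = 0, 12 mm above the worktop.
- latch_pivot (a point): axis of the retaining arm, at 16 mm above the worktop, right of the mouth: riser x = -57, y = -85 mm. A 12 mm post, 30 mm high, with the arm's 18 mm hub round it, on a 5 mm high bracket (y -94 to -76 mm, out to x = -69 mm).
- retaining_arm (a joint): flat steel arm swinging level about the vertical pivot axis; stays where left, about 1 N at its tip moves it. In rad: 0 = points straight out of the mouth (riser -x), grows as it swings across the mouth (to riser +y); pi/2 = shut, end stop, across the front of the home cassette with 4 mm to spare; -0.5 = other stop. Starts -0.25 to 0.05. Shuts only with the cassette home.
- latch_tip (a point): centre of the black round end of the retaining arm (12 mm diameter, from 8 to 24 mm above the worktop; this point is at 16 mm), 58 mm from the pivot axis. The bar between is 6 mm thick and 10 to 22 mm above the worktop.
- vial_amber: amber glass vial, 24 mm diameter, 42 mm high, upright on the rear of the riser's deck; origin: centre of its underside. Leave alone.
- vial_clear: clear glass vial, 28 mm diameter, 50 mm high, upright on the rear of the riser's deck; origin: centre of its underside. Leave alone.
- tape_roll: roll of tape lying flat, 64 mm diameter, 20 mm high, on the worktop to the left of the riser's mouth; origin: centre of its underside. Leave alone.
- syringe: 20 ml plastic syringe lying along its own x, 145 mm long, 34 mm wide at its wings, 21 mm high, on the worktop close along the riser's right-hand side; origin under its barrel. Leave alone.
- laryngoscope: steel laryngoscope lying on its side: handle 28 mm diameter along its own x from -75 to 64 mm, blade about 115 mm long to its +y at the +x end; on the worktop well beyond the cassette's outer end. Origin under the handle. Leave alone.
- face_mask: round anaesthetic face mask, yellow cushion 96 mm diameter, clear dome and connector, 74 mm high, on the worktop well beyond the cassette's outer end; origin: centre of its underside. Leave alone.
- gallipot: small round open steel pot, 72 mm diameter, 40 mm high, on the worktop by the riser's left-hand side; origin: centre of its underside. Leave alone.
Mind the look-alikes: they are no part of the job. What is shaped like the cassette but orange is not meant.

How it is judged:
By the outcome, as a careful person would: the job done as asked, in the order asked, and still so for the second after the job is handed in, with the robot touching nothing.
It also fails if it takes over 67 s, if anything falls off the work surface, if the arm or the gripper's body presses on something with over 40 N, if the wrist force passes 120 N, or if a joint passes its speed limit or range.

## Working session

There is one attempt and no reset: what is moved stays moved. The work goes in short steps, Python scripts to look and compute and a tool call to move; the robot and the scene stay as the last step left them, time stands still between calls to the robot, and variables do not carry over. Pictures are saved under pics/ and viewed, and the job is handed in when it is done.

Besides the shell and the picture viewer there is one more tool, called after "Call:" in YAML: its name, and indented under it one key for each argument. play_rows: Moves the arm, as the interface text tells. Its arguments: {"type":"object","properties":{"increments":{"type":"string"},"hand":{"type":"number"},"squeeze":{"type":"number"}},"required":["increments"]}

```bash
mkdir -p pics; python3 - <<'E'
from workcell import get_obs, camera, workorder, manip
import cv2, numpy as np
o=get_obs(); print(o); print(manip.finger_overhang)
for n in ("side","top","wrist"):
    c=camera(n); cv2.imwrite(f"pics/{n}0.png",c["img"])
    print(n,{k:(np.round(v,4).tolist() if hasattr(v,'tolist') else v) for k,v in c.items() if k!="img"})
E
```

```text
{'clock': 0.0, 'joint_pos': array([-1.150573  ,  0.33288117, -0.06471116,  1.46098859,  0.02159653,
        1.34990832, -0.08850906]), 'joint_velocities': array([ 0.00012364,  0.00046586, -0.00059611,  0.00064209, -0.00168773,
        0.00021075, -0.00069645]), 'tau': array([-3.05705089e-04, -6.25448227e+01,  4.90617170e-02, -3.91603231e+01,
        1.63022988e-02,  9.90345608e-03,  1.17643768e-05]), 'position': array([0.26763984, 0.56436519, 0.23848758]), 'ee_rot': array([-0.37829788,  0.59802591,  0.37769686,  0.59716062]), 'ft_force': array([-0.52070687,  0.34929242,  0.45732653]), 'torque': array([-0.02784689,  0.02623876,  0.02136876]), 'grip_width': 1.0026236437342553}
0.008
side {'fov_y': 57.75946890807872, 'cx': 247.08580454546006, 'cy': 187.30053407381016, 'R': [[0.8129, -0.5824, -0.0076], [-0.414, -0.5686, -0.7109], [0.4097, 0.581, -0.7033]], 't': [-0.4087, 0.3127, 0.6266]}
top {'fov_y': 42.87184175882956, 'cx': 259.69363201329344, 'cy': 198.95466203769976, 'R': [[-0.0146, -0.9999, 0.0028], [-0.9819, 0.0139, -0.1888], [0.1888, -0.0055, -0.982]], 't': [0.0536, 0.5659, 1.2551]}
wrist {'fov_y': 65.76764786504725, 'cx': 253.15105158543082, 'cy': 189.81490746101798, 'tool_from_camera': [[0.0011, -0.3075, 0.9515, -0.1343], [0.0003, -0.9515, -0.3075, 0.0797], [1.0, 0.0006, -0.0009, 0.0004], [0.0, 0.0, 0.0, 1.0]]}
```

View pics/side0.png

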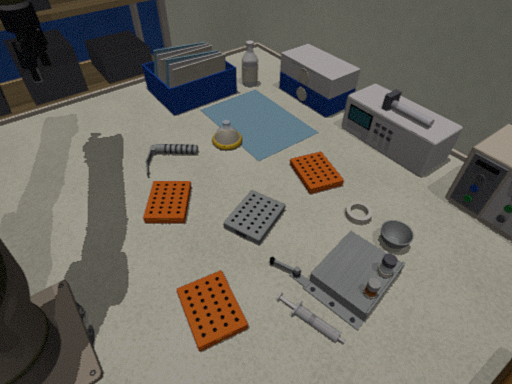

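View pics/top0.png

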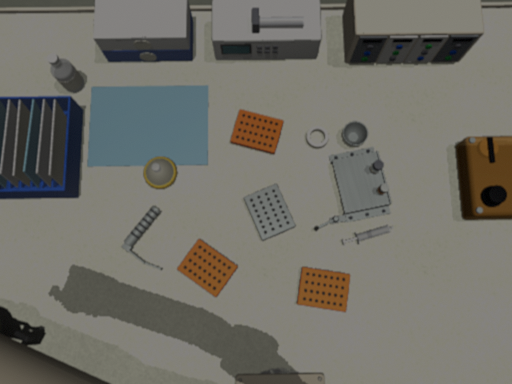

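View pics/wrist0.png

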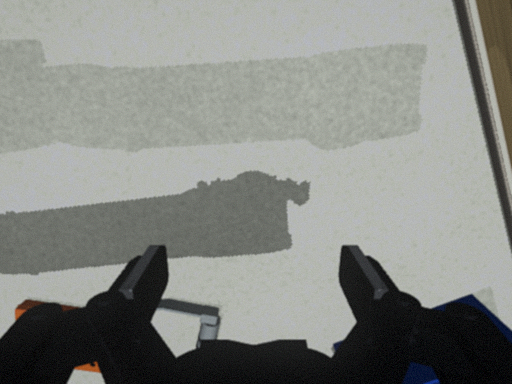

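```bash
cat > h.py <<'E'
import numpy as np, cv2
from workcell import get_obs, camera, workorder, manip
def K(c):
    f=c["img"].shape[0]/2/np.tan(np.radians(c["fov_y"])/2); return np.array([[f,0,c["cx"]],[0,f,c["cy"]],[0,0,1]])
def proj(c,P):
    P=np.atleast_2d(P).astype(float); q=P@np.array(c["R"]).T+np.array(c["t"]); q=q@K(c).T; return q[:,:2]/q[:,2:]
def back(c,uv,z):
    uv=np.atleast_2d(uv).astype(float); R=np.array(c["R"]);t=np.array(c["t"])
    d=np.c_[uv,np.ones(len(uv))]@np.linalg.inv(K(c)).T@R; o=-R.T@t
    s=(z-o[2])/d[:,2]; return o+d*s[:,None]
def crop(c,x0,y0,w,h,s,fn):
    im=c["img"][y0:y0+h,x0:x0+w]; cv2.imwrite(fn,cv2.resize(im,None,fx=s,fy=s,interpolation=cv2.INTER_CUBIC))
E
python3 - <<'E'
from h import *
import pickle
cs={n:camera(n) for n in("side","top")}
pickle.dump(cs,open("c0.pkl","wb"))
crop(cs["top"],235,140,165,115,4.8,"pics/t1.png")
crop(cs["side"],215,180,200,170,3.5,"pics/s1.png")
E
```

```text
(no output)
```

View pics/t1.png

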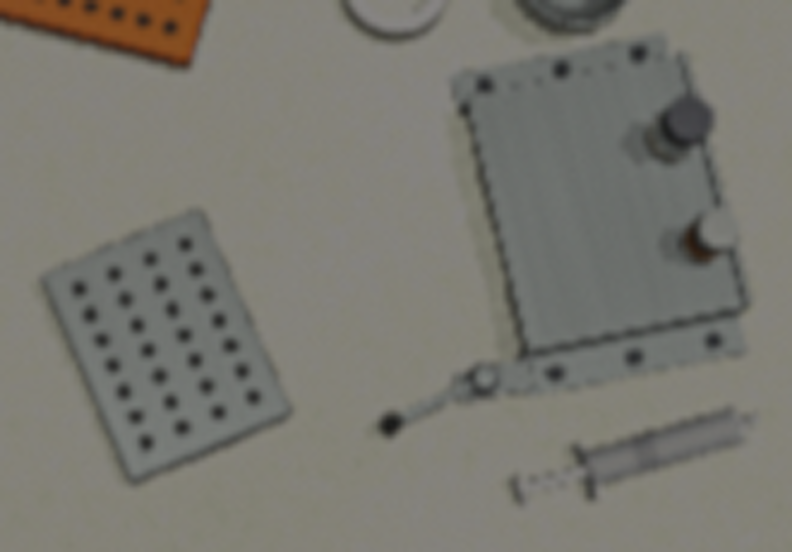

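View pics/s1.png

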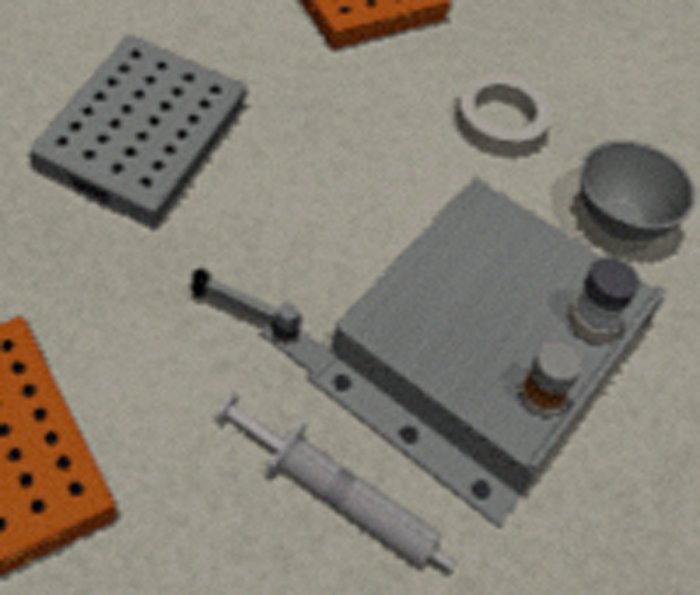

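```bash
python3 - <<'E'
from h import *
import pickle
from scipy.optimize import least_squares
cs=pickle.load(open("c0.pkl","rb"))
T=lambda p:(np.array(p)+.5)/4.8-.5+[235,140]
S=lambda p:(np.array(p)+.5)/3.5-.5+[215,180]
def w(q,P): 
    c,s=np.cos(q[2]),np.sin(q[2]);P=np.array(P,float); return np.c_[q[0]+c*P[:,0]-s*P[:,1],q[1]+s*P[:,0]+c*P[:,1],P[:,2]]
def fit(name,obs,q0):
    for cams in (("top",),("side",),("top","side")):
        def r(q): return np.concatenate([(proj(cs[k],w(q,P))-uv).ravel() for k,P,uv in obs if k in cams])
        s=least_squares(r,q0); print(name,cams,np.round(s.x,4),"res",np.round(s.fun.reshape(-1,2),1).tolist())
    return s.x
C=[[-.05,.065,.024],[-.05,-.065,.024],[.05,-.065,.024],[.05,.065,.024]]
# order: outer-left(+x world,+y), ...
tc=T([(43,275),(133,482),(291,410),(203,208)])
sc=S([(131,37),(33,152),(154,217),(246,88)])
print(back(cs["top"],tc,.024).round(3).tolist()); print(back(cs["side"],sc,.024).round(3).tolist())
m=back(cs["top"],tc,.024).mean(0)
# outer-left in image top view = (43,275)
q=fit("cas",[("top",C,tc),("side",C,sc)],[m[0],m[1],-1.9])
Rr=[[-.03,.076,.033],[-.03,-.076,.033],[.1,-.076,.033],[.1,.076,.033],[-.057,-.085,.030]]
tr=T([(468,105),(522,353),(745,310),(685,55),(486,374)])
sr=S([(477,182),(335,328),(530,472),(662,290),(287,312)])
print(back(cs["top"],tr,.033).round(3).tolist()); print(back(cs["side"],sr,.033).round(3).tolist())
m=back(cs["top"],tr[:4],.033).mean(0)
q=fit("ris",[("top",Rr,tr),("side",Rr,sr)],[m[0],m[1],-1.7])
print("tip",back(cs["top"],T((391,423)),.02),back(cs["side"],S((200,272)),.024))
E
```

```text
[[0.579, 0.089, 0.024], [0.46, 0.04, 0.024], [0.499, -0.05, 0.024], [0.617, -0.003, 0.024]]
[[0.58, 0.085, 0.024], [0.462, 0.036, 0.024], [0.495, -0.055, 0.024], [0.615, -0.004, 0.024]]
cas ('top',) [ 0.5385  0.0191 -1.1776] res [[-0.3, -0.2], [-0.2, 0.1], [0.7, 0.5], [-0.2, -0.4]]
cas ('side',) [ 0.5381  0.0155 -1.1831] res [[-0.4, -0.3], [-1.4, 0.1], [0.6, -0.2], [1.2, 0.2]]
cas ('top', 'side') [ 0.5385  0.0174 -1.1801] res [[0.4, -0.3], [0.4, 0.1], [1.3, 0.6], [0.4, -0.4], [-0.8, -0.8], [-1.6, -0.4], [0.3, -0.9], [0.8, -0.4]]
[[0.673, -0.156, 0.033], [0.528, -0.18, 0.033], [0.551, -0.308, 0.033], [0.701, -0.283, 0.033], [0.517, -0.16, 0.033]]
[[0.677, -0.161, 0.033], [0.529, -0.186, 0.033], [0.553, -0.311, 0.033], [0.705, -0.281, 0.033], [0.513, -0.162, 0.033]]
ris ('top',) [ 0.608  -0.1982 -1.3906] res [[-0.5, -1.5], [0.7, 0.2], [0.8, -0.0], [0.0, 0.2], [-1.0, 1.1]]
ris ('side',) [ 0.6094 -0.2    -1.3811] res [[-1.0, -1.5], [-0.3, -0.4], [0.8, 0.4], [0.4, 1.3], [0.0, -0.1]]
ris ('top', 'side') [ 0.6089 -0.1994 -1.3846] res [[-0.2, -1.7], [1.3, -0.2], [1.4, -0.6], [0.2, -0.3], [-0.3, 0.8], [-1.2, -1.6], [-0.8, -0.6], [0.1, 0.3], [0.0, 1.4], [-0.4, -0.4]]
tip [[ 0.49131799 -0.10675026  0.02      ]] [[ 0.49329682 -0.10498412  0.024     ]]
```

```bash
cat >> h.py <<'E'
from scipy.spatial.transform import Rotation as Rn
RIS=np.array([.6089,-.1994,-1.3846])
def r2w(p,q=RIS):
    p=np.atleast_2d(p).astype(float);c,s=np.cos(q[2]),np.sin(q[2]);o=np.c_[q[0]+c*p[:,0]-s*p[:,1],q[1]+s*p[:,0]+c*p[:,1]]
    return np.c_[o,p[:,2:]]
def w2r(p,q=RIS):
    p=np.atleast_2d(p).astype(float);c,s=np.cos(q[2]),np.sin(q[2]);d=p[:,:2]-q[:2]
    return np.c_[c*d[:,0]+s*d[:,1],-s*d[:,0]+c*d[:,1]]
def tool(o=None):
    o=o or get_obs(); M=Rn.from_quat(o["ee_rot"]).as_matrix(); p=o["position"]
    return o,M,p
def state():
    o,M,p=tool(); y=M[:,1]; yaw=np.arctan2(y[1],y[0]); 
    print("t %.2f"%o["clock"],"p",p.round(4),"ris",(w2r(p)*1000).round(1)[0],"toolx",M[:,0].round(3),"yaw_y",round(yaw,3),"rel",round((yaw-RIS[2]+np.pi)%(2*np.pi)-np.pi,3),"F",o["ft_force"].round(1),"w",round(o["grip_width"],3),"q",o["joint_pos"].round(2))
    return o,M,p
def lines(c,img,P,col,s,off):
    uv=(proj(c,P)-off+.5)*s-.5
    for i in range(len(uv)): cv2.line(img,tuple(int(v) for v in uv[i].round()),tuple(int(v) for v in uv[(i+1)%len(uv)].round()),col,1,cv2.LINE_AA)
def rect(x0,x1,y0,y1,z): return [[x0,y0,z],[x1,y0,z],[x1,y1,z],[x0,y1,z]]
E
python3 - <<'E'
from h import *
import pickle
state()
cs=pickle.load(open("c0.pkl","rb"))
t=cs["top"]
for n,uv,z in (("tape",(317,138),.015),("syr_end",(235+515/4.8,140+490/4.8),.015),("syr_end2",(235+590/4.8,140+490/4.8),.01),("pot",(354,133),.03),("amber",(235+715/4.8,140+235/4.8),.075),("clear",(235+688/4.8,140+122/4.8),.083),("laryng tip",(162,269),.01),("mask",(160,173),.03)):
    b=back(t,uv,z); print(n,b.round(3),(w2r(b)*1000).round(0))
cas=[.5385,.0174,-1.1801]
for n,(x,y,w,h,s) in dict(top=(235,140,165,115,4.8),side=(215,180,200,170,3.5)).items():
    c=cs[n]; im=cv2.resize(c["img"][y:y+h,x:x+w],None,fx=s,fy=s,interpolation=cv2.INTER_CUBIC)
    lines(c,im,r2w(rect(-.05,.05,-.065,.065,.024),cas),(0,255,0),s,[x,y])
    for z in (.033,0.029): lines(c,im,r2w(rect(-.03,.1,-.076,.076,z)),(0,0,255),s,[x,y])
    lines(c,im,r2w(rect(-.03,.1,-.098,.098,.003)),(255,0,0),s,[x,y])
    lines(c,im,r2w(rect(-.069,-.045,-.094,-.076,.005)),(255,255,0),s,[x,y])
    lines(c,im,r2w([[-.057,-.085,.03],[-.057,-.085,.0]]),(0,255,255),s,[x,y])
    a=-.226;tp=[-.057-.058*np.cos(a),-.085+.058*np.sin(a)]
    lines(c,im,r2w([[-.057,-.085,.022],tp+[.022]]),(0,255,255),s,[x,y])
    cv2.imwrite(f"pics/ov_{n}.png",im)
E
```

```text
t 0.25 p [0.2677 0.5646 0.239 ] ris [-813.9 -193.8] toolx [-0.    -0.001 -1.   ] yaw_y 2.699 rel -2.2 F [-0.8 -0.2  0.7] w 1.001 q [-1.15  0.33 -0.06  1.46  0.02  1.35 -0.09]
tape [[ 0.747 -0.119  0.015]] [[-53. 151.]]
syr_end [[ 0.452 -0.177  0.015]] [[ -51. -150.]]
syr_end2 [[ 0.452 -0.221  0.01 ]] [[  -8. -158.]]
pot [[ 0.756 -0.222  0.03 ]] [[ 49. 140.]]
amber [[ 0.585 -0.283  0.075]] [[ 78. -39.]]
clear [[ 0.647 -0.27   0.083]] [[77. 24.]]
laryng tip [[0.387 0.311 0.01 ]] [[-543. -124.]]
mask [[0.648 0.319 0.03 ]] [[-502.  134.]]
```

View pics/ov_top.png

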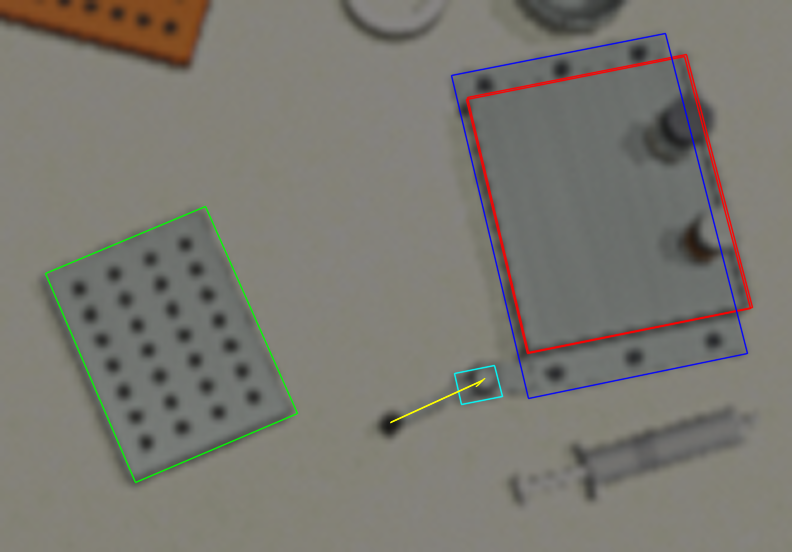

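View pics/ov_side.png

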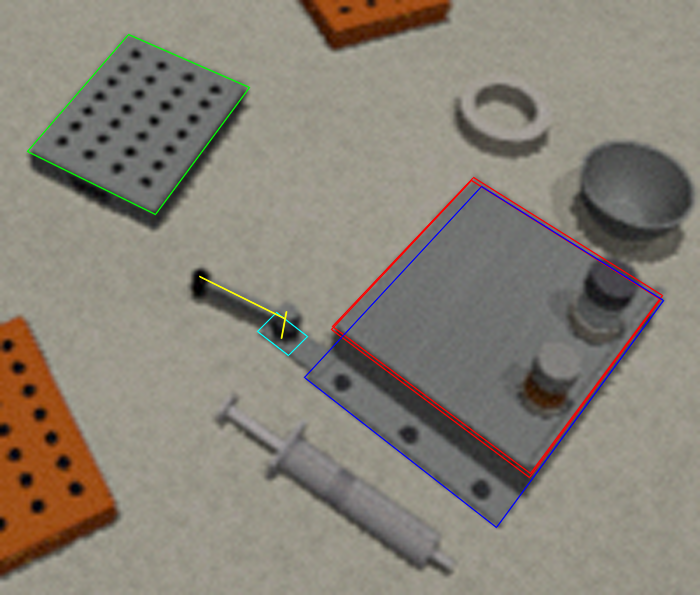

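```bash
cat >> h.py <<'E'
def rows(p,M,target,yaw,n):
    """equal straight-line steps to target (world), tool-y yaw to `yaw`, tool assumed downward after; prints rows"""
    p=np.array(p,float); y=M[:,1]; y0=np.arctan2(y[1],y[0]); d=(yaw-y0+np.pi)%(2*np.pi)-np.pi
    st=(np.array(target)-p)/n; out=[]
    for i in range(n):
        a=y0+d*i/n; Y=np.array([np.cos(a),np.sin(a),0]);X=np.array([0,0,-1.]);Z=np.cross(X,Y)
        out.append("%.4f %.4f %.4f %.3f"%(st@X,st@Y,st@Z,-d/n))
    print(np.linalg.norm(st), "; ".join(out))
E
python3 - <<'E'
from h import *
o,M,p=state()
rows(p,M,[.50,.11,.15],1.9615,14)
E
```

```text
t 0.25 p [0.2677 0.5646 0.239 ] ris [-813.9 -193.8] toolx [-0.    -0.001 -1.   ] yaw_y 2.699 rel -2.2 F [-0.8 -0.2  0.7] w 1.001 q [-1.15  0.33 -0.06  1.46  0.02  1.35 -0.09]
0.037011789582223044 0.0064 -0.0289 -0.0222 0.053; 0.0064 -0.0300 -0.0207 0.053; 0.0064 -0.0311 -0.0191 0.053; 0.0064 -0.0320 -0.0174 0.053; 0.0064 -0.0329 -0.0157 0.053; 0.0064 -0.0337 -0.0139 0.053; 0.0064 -0.0344 -0.0121 0.053; 0.0064 -0.0350 -0.0103 0.053; 0.0064 -0.0355 -0.0085 0.053; 0.0064 -0.0359 -0.0066 0.053; 0.0064 -0.0362 -0.0047 0.053; 0.0064 -0.0364 -0.0028 0.053; 0.0064 -0.0365 -0.0009 0.053; 0.0064 -0.0364 0.0011 0.053
```

Call:
play_rows:
  increments: "0.005 -0.029 -0.022 0.053; 0.005 -0.030 -0.021 0.053; 0.006 -0.031 -0.019 0.053; 0.006 -0.032 -0.017 0.053; 0.006 -0.033 -0.016 0.053; 0.006 -0.034 -0.014 0.053; 0.006 -0.034 -0.012 0.053; 0.006 -0.035 -0.010 0.053; 0.006 -0.036 -0.008 0.053; 0.006 -0.036 -0.007 0.053; 0.006 -0.036 -0.005 0.053; 0.006 -0.036 -0.003 0.053; 0.006 -0.036 -0.001 0.053; 0.006 -0.036 0.001 0.053"
  hand: -0.4

```text
clock: 1.65
position: [0.4981, 0.0953, 0.1529]
ee_rot: [-0.127, 0.695, 0.13, 0.695]
ft_force: [0.1, 1.9, 0.4]
grip_width: 0.698
```

```bash
python3 - <<'E'
from h import *
o,M,p=state()
c=camera("wrist"); cv2.imwrite("pics/w1.png",c["img"])
o,M,p=state()
cas=[.5385,.0174,-1.1801]
print("in cassette frame",w2r(p,cas)*1000)
h=np.array([np.cos(cas[2]),np.sin(cas[2])])
t=np.array(cas[:2])-h*.095
rows(p,M,[t[0],t[1],.03],cas[2]+np.pi,8)
E
```

```text
t 1.65 p [0.4981 0.0953 0.1529] ris [-310.1  -54.3] toolx [-0.     0.004 -1.   ] yaw_y 1.937 rel -2.961 F [0.1 1.9 0.4] w 0.698 q [-0.61  0.14  0.36  1.9  -0.06  1.11  0.14]
t 1.70 p [0.4998 0.0886 0.1521] ris [-303.2  -53.9] toolx [ 0.     0.001 -1.   ] yaw_y 1.927 rel -2.971 F [ 0.3 -6.2 -1. ] w 0.701 q [-0.6   0.14  0.37  1.9  -0.06  1.11  0.14]
in cassette frame [[-80.58720459  -8.66082778]]
0.015411526473304593 0.0153 0.0018 0.0010 -0.004; 0.0153 0.0018 0.0010 -0.004; 0.0153 0.0018 0.0010 -0.004; 0.0153 0.0018 0.0010 -0.004; 0.0153 0.0018 0.0011 -0.004; 0.0153 0.0018 0.0011 -0.004; 0.0153 0.0018 0.0011 -0.004; 0.0153 0.0018 0.0011 -0.004
```

View pics/w1.png

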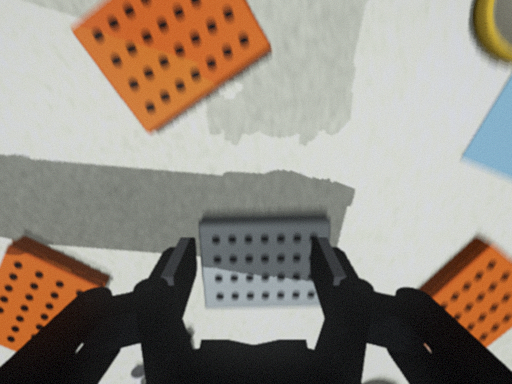

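Call:
play_rows:
  increments: "0 0.004 0.002 -0.01; 0.012 0.003 0.001 -0.01; 0.015 0.002 0.001 -0.01; 0.015 0.002 0.001 -0.005; 0.015 0.001 0.001 0; 0.015 0.001 0.001 0; 0.015 0.001 0.001 0; 0.012 0.001 0.001 0; 0.010 0 0 0; 0.005 0 0 0; 0 0 0 0; 0 0 0 0"

```text
clock: 2.9
position: [0.4983, 0.118, 0.0287]
ee_rot: [-0.143, 0.693, 0.147, 0.691]
ft_force: [-0.0, -0.3, -0.5]
grip_width: 0.703
```

```bash
python3 - <<'E'
from h import *
o,M,p=state()
cas=[.5385,.0174,-1.1801]
print("in cassette frame",w2r(p,cas)*1000)
E
```

```text
t 2.90 p [0.4983 0.118  0.0287] ris [-332.3  -49.9] toolx [-0.003  0.004 -1.   ] yaw_y 1.984 rel -2.914 F [-0.  -0.3 -0.5] w 0.703 q [-0.6   0.33  0.32  1.98 -0.14  0.86  0.21]
in cassette frame [[-108.29158616    1.11425998]]
```

Call:
play_rows:
  increments: "0.007 0 0 0.01; 0.006 0 0 0.01; 0.004 0 0 0; 0.002 0 0 0; 0 -0.005 0 0; 0 -0.008 0 0; 0 -0.008 0 0; 0 -0.008 0 0; 0 -0.004 0 0; 0 0 0 0; 0 0 0 0"

```text
clock: 4.0
position: [0.5137, 0.0835, 0.0097]
ee_rot: [-0.135, 0.693, 0.138, 0.694]
ft_force: [0.1, 0.4, 0.2]
grip_width: 0.7
```

```bash
python3 - <<'E'
from h import *
o,M,p=state()
cas=[.5385,.0174,-1.1801]
print("in cassette frame",w2r(p,cas)*1000)
c=camera("side"); crop(c,170,130,170,140,4.2,"pics/s2.png")
c=camera("top"); crop(c,215,150,130,110,5,"pics/t2.png")
E
```

```text
t 4.00 p [0.5137 0.0835 0.0097] ris [-295.6  -41.2] toolx [ 0.001  0.005 -1.   ] yaw_y 1.96 rel -2.939 F [0.1 0.4 0.2] w 0.7 q [-0.53  0.37  0.33  1.97 -0.17  0.82  0.28]
in cassette frame [[-70.54369118   2.27044286]]
```

View pics/s2.png

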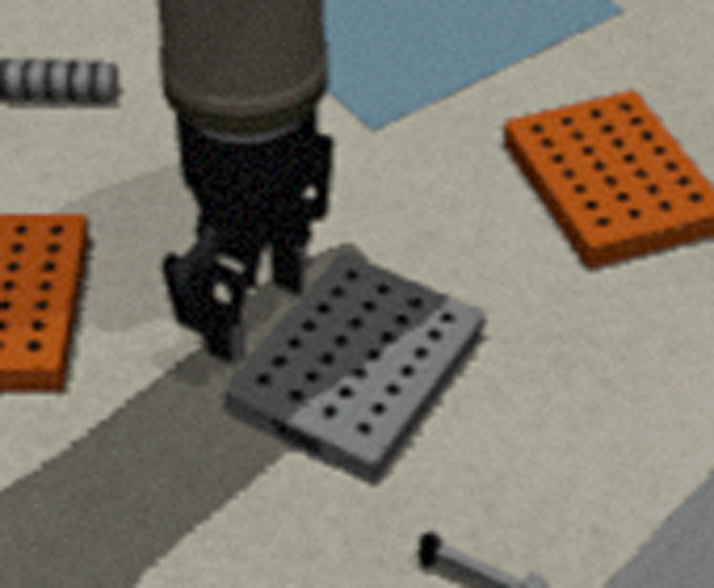

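View pics/t2.png

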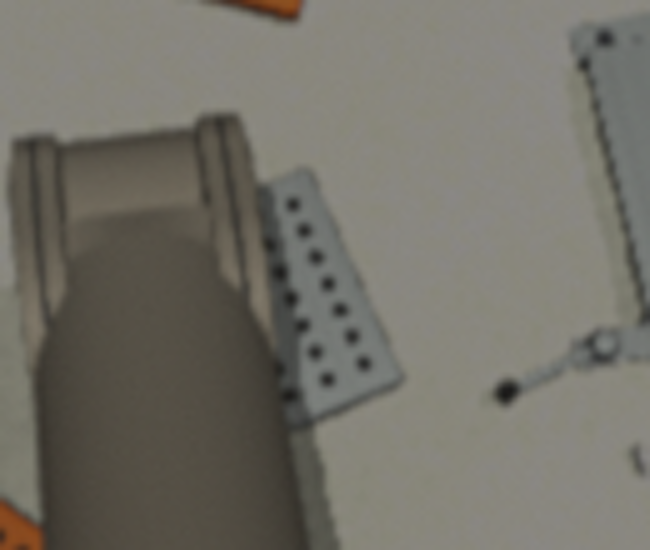

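Call:
play_rows:
  increments: "0 -0.003 0 0; 0 -0.003 0 0; 0 -0.003 0 0; 0 -0.004 -0.0005 -0.008; 0 -0.004 -0.0005 -0.008; 0 -0.004 -0.0005 -0.008; 0 -0.004 -0.0005 -0.008; 0 -0.004 -0.0005 -0.008; 0 -0.004 -0.0005 -0.008; 0 -0.004 -0.0005 -0.008; 0 -0.004 -0.0005 -0.008; 0 -0.004 -0.0005 -0.008; 0 -0.004 -0.0005 -0.008; 0 -0.004 -0.0005 -0.008; 0 -0.004 -0.0005 -0.008; 0 -0.003 0 -0.008; 0 0 0 0; 0 0 0 0"

```text
clock: 5.9
position: [0.5345, 0.0249, 0.0095]
ee_rot: [-0.174, 0.684, 0.18, 0.685]
ft_force: [-2.4, 3.9, 3.8]
grip_width: 0.703
```

```bash
python3 - <<'E'
from h import *
o,M,p=state()
import pickle
cs={}
for n in("side","top"): cs[n]=camera(n)
pickle.dump(cs,open("c1.pkl","wb"))
crop(cs["side"],200,180,170,140,4.2,"pics/s3.png")
crop(cs["top"],225,140,150,110,5,"pics/t3.png")
E
```

```text
t 5.90 p [0.5345 0.0249 0.0095] ris [-234.2  -31.6] toolx [-0.001  0.008 -1.   ] yaw_y 2.077 rel -2.821 F [-2.4  3.9  3.8] w 0.703 q [-0.4   0.4   0.32  1.93 -0.18  0.83  0.52]
```

View pics/s3.png

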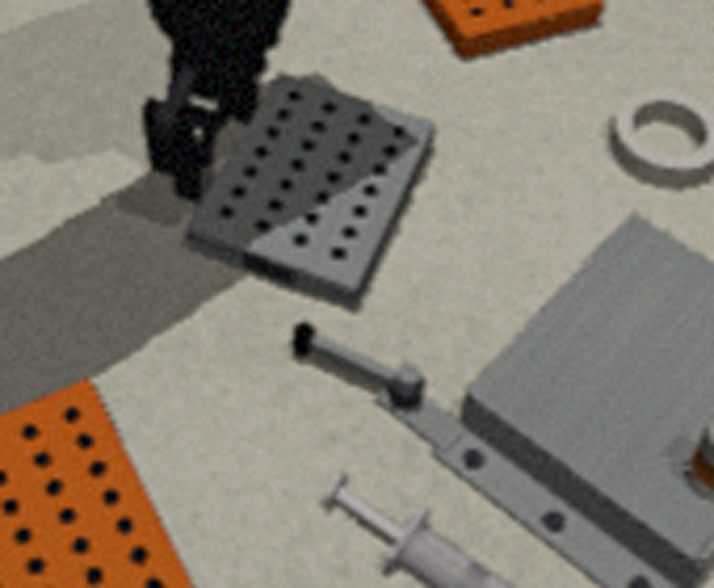

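View pics/t3.png

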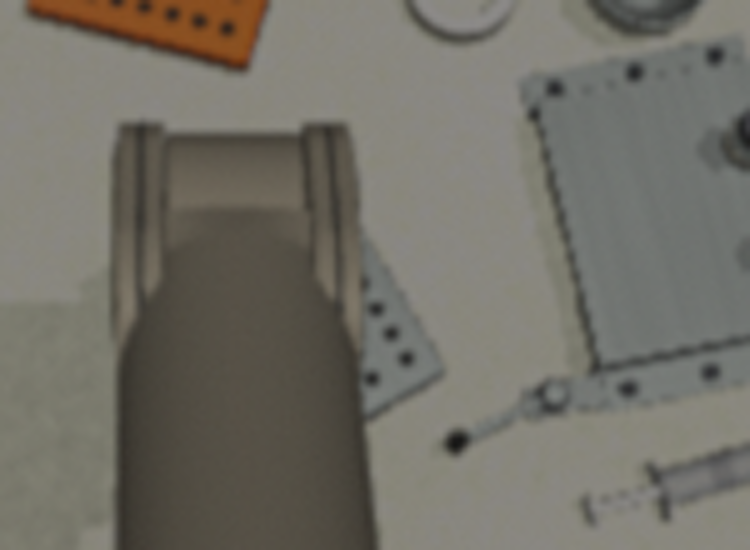

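```bash
cat >> h.py <<'E'
from scipy.optimize import least_squares
def fitcas(c,uv,loc,q0,z=.024):
    loc=np.array(loc,float)
    def r(q):
        return (proj(c,np.c_[r2w(loc,q),np.full(len(loc),z)])-uv).ravel()
    s=least_squares(r,q0); q=s.x; print("cas world",q.round(4),"riser",(w2r(q[:2])*1000).round(1),"th",round(q[2]-RIS[2],3),"res",s.fun.round(1)); return q
E
python3 - <<'E'
from h import *
import pickle
cs=pickle.load(open("c1.pkl","rb"))
S=lambda p:(np.array(p)+.5)/4.2-.5+[200,180]
T=lambda p:(np.array(p)+.5)/5-.5+[225,140]
q=fitcas(cs["side"],S([(190,238),(356,294),(433,122)]),[(-.05,-.065),(.05,-.065),(.05,.065)],[.555,-.02,-1.08])
print(back(cs["top"],T([(444,375)]),.024), r2w([[.05,-.065]],q))
o,M,p=state(); print("tcp in cas",w2r(p,q)*1000)
s=3.5;c=cs["side"];x,y=200,180
im=cv2.resize(c["img"][y:y+140,x:x+170],None,fx=s,fy=s,interpolation=cv2.INTER_CUBIC)
lines(c,im,r2w(rect(-.05,.05,-.065,.065,.024),q),(0,255,0),s,[x,y]); cv2.imwrite("pics/s3o.png",im)
E
```

```text
cas world [ 0.5595 -0.0309 -1.0249] riser [[-174.8  -17.3]] th 0.36 res [-1.1 -0.6  1.1  0.2 -0.1  0.3]
[[ 0.52688111 -0.10032682  0.024     ]] [[ 0.52991745 -0.10735064]]
t 6.00 p [0.5345 0.0249 0.0095] ris [-234.2  -31.6] toolx [-0.001  0.008 -1.   ] yaw_y 2.077 rel -2.821 F [-1.3  2.   1.7] w 0.697 q [-0.4   0.4   0.32  1.93 -0.18  0.83  0.52]
tcp in cas [[-60.63902117   7.61394083]]
```

View pics/s3o.png

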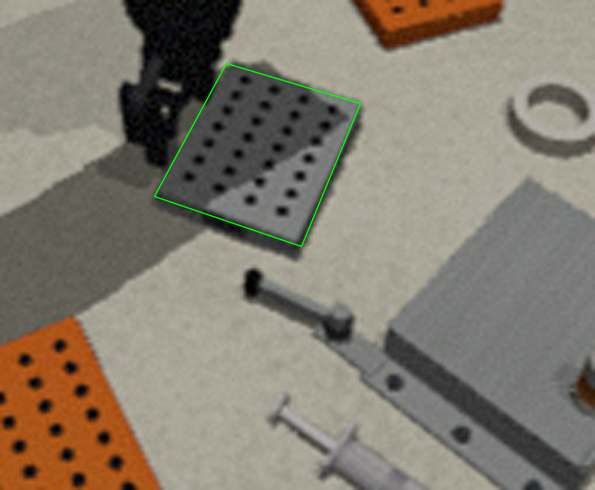

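Call:
play_rows:
  increments: "0 -0.003 0.0005 0.009; 0 -0.004 0.0008 0.0125; 0 -0.004 0.0008 0.0125; 0 -0.004 0.0008 0.0125; 0 -0.004 0.0008 0.0125; 0 -0.004 0.0008 0.0125; 0 -0.004 0.0008 0.0125; 0 -0.004 0.0008 0.0125; 0 -0.004 0.0008 0.0125; 0 -0.004 0.0008 0.0125; 0 -0.004 0.0008 0.0125; 0 -0.004 0.0008 0.0125; 0 -0.002 0 0; 0 0 0 0; 0 0 0 0"

```text
clock: 7.5
position: [0.5664, -0.0185, 0.0094]
ee_rot: [-0.119, 0.696, 0.125, 0.697]
ft_force: [-1.3, 5.0, 3.1]
grip_width: 0.699
```

```bash
python3 - <<'E'
from h import *
o,M,p=state()
import pickle
cs={}
for n in("side","top"): cs[n]=camera(n)
pickle.dump(cs,open("c2.pkl","wb"))
crop(cs["side"],220,180,170,140,4.2,"pics/s4.png")
crop(cs["top"],225,140,150,110,5,"pics/t4.png")
E
```

```text
t 7.50 p [ 0.5664 -0.0185  0.0094] ris [-185.6   -8.3] toolx [-0.     0.009 -1.   ] yaw_y 1.918 rel -2.981 F [-1.3  5.   3.1] w 0.699 q [-0.35  0.46  0.36  1.85 -0.22  0.86  0.48]
```

View pics/s4.png

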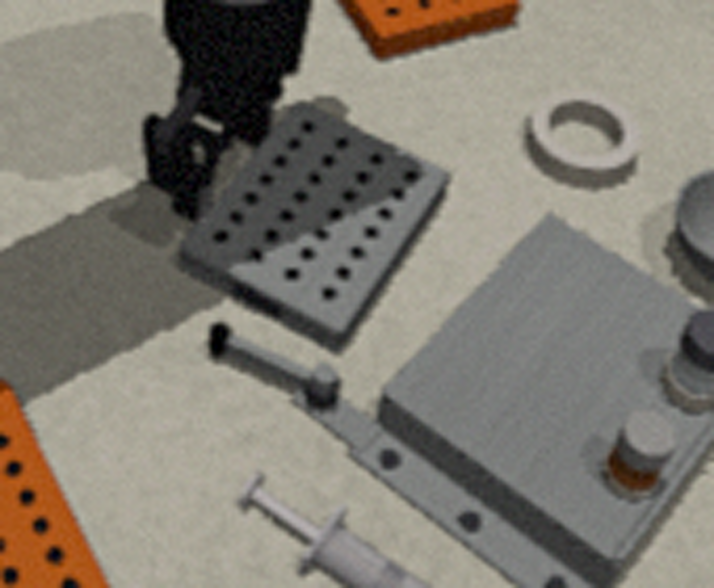

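View pics/t4.png

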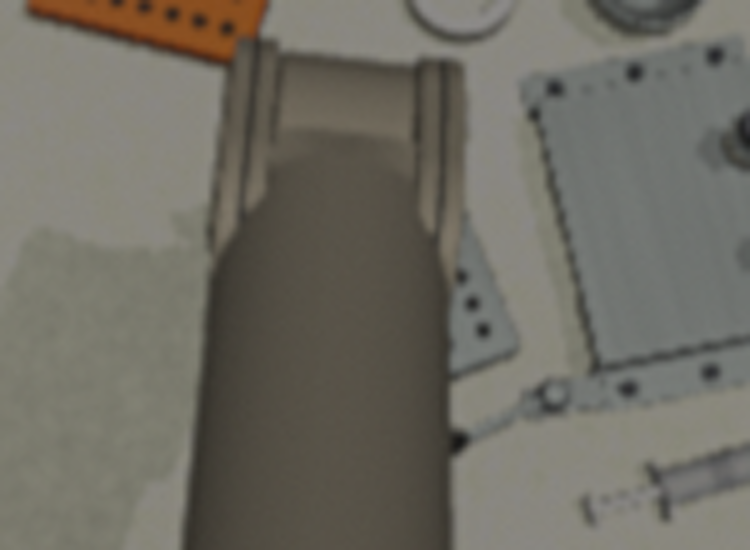

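```bash
python3 - <<'E'
from h import *
import pickle
cs=pickle.load(open("c2.pkl","rb"))
S=lambda p:(np.array(p)+.5)/4.2-.5+[220,180]
T=lambda p:(np.array(p)+.5)/5-.5+[225,140]
q=fitcas(cs["side"],S([(181,253),(340,337),(449,178)]),[(-.05,-.065),(.05,-.065),(.05,.065)],[.585,-.07,-1.2])
b=back(cs["top"],T([(520,347)]),.024); print(b,w2r(b), r2w([[.05,-.065]],q))
o,M,p=state(); print("tcp in cas",w2r(p,q)*1000)
th=.161; e=w2r(b)[0]-np.array([.05*np.cos(th)+.065*np.sin(th),.05*np.sin(th)-.065*np.cos(th)]); print("centre from top",e)
t=w2r(p)[0]+.061*np.array([np.cos(th),np.sin(th)]); print("centre from contact, zero lateral",t)
E
```

```text
cas world [ 0.5828 -0.0786 -1.2173] riser [[-123.5   -3.3]] th 0.167 res [-1.1 -0.4  0.5  0.7  0.5 -0.5]
[[ 0.54175289 -0.14236389  0.024     ]] [[-0.0684807  -0.05542785]] [[ 0.53909135 -0.14803733]]
t 7.60 p [ 0.5664 -0.0186  0.0094] ris [-185.6   -8.3] toolx [-0.     0.009 -1.   ] yaw_y 1.918 rel -2.981 F [-0.3  3.4  2.8] w 0.702 q [-0.35  0.46  0.36  1.85 -0.22  0.86  0.48]
tcp in cas [[-62.024331    5.4386904]]
centre from top [-0.12825392  0.00071627]
centre from contact, zero lateral [-0.12537478  0.00149031]
```

Call:
play_rows:
  increments: "0 -0.003 0.0007 0.012; 0 -0.0035 0.0009 0.0145; 0 -0.0035 0.0009 0.0145; 0 -0.0035 0.0009 0.0145; 0 -0.0035 0.0009 0.0145; 0 -0.0035 0.0009 0.0145; 0 -0.0035 0.0009 0.0145; 0 -0.0035 0.0009 0.0145; 0 -0.0035 0.0009 0.0145; 0 -0.0035 0.0009 0.0145; 0 -0.0035 0.0009 0.0135; 0 -0.001 0 0; 0 0 0 0; 0 0 0 0"

```text
clock: 9.0
position: [0.588, -0.056, 0.0092]
ee_rot: [-0.06, 0.704, 0.066, 0.705]
ft_force: [-0.8, 4.5, 4.3]
grip_width: 0.695
```

```bash
python3 - <<'E'
from h import *
o,M,p=state()
import pickle
cs={}
for n in("side","top","wrist"): cs[n]=camera(n)
pickle.dump(cs,open("c3.pkl","wb"))
crop(cs["side"],220,180,170,140,4.2,"pics/s5.png")
crop(cs["top"],225,140,150,110,5,"pics/t5.png")
cv2.imwrite("pics/w5.png",cs["wrist"]["img"])
E
```

```text
t 9.00 p [ 0.588  -0.056   0.0092] ris [-144.8    6. ] toolx [ 0.     0.009 -1.   ] yaw_y 1.749 rel 3.133 F [-0.8  4.5  4.3] w 0.695 q [-0.3   0.52  0.4   1.79 -0.26  0.89  0.4 ]
```

View pics/s5.png

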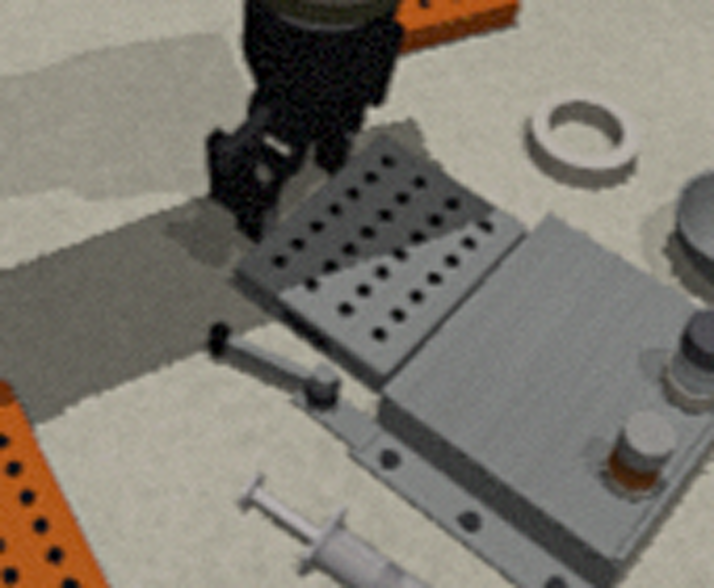

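View pics/t5.png

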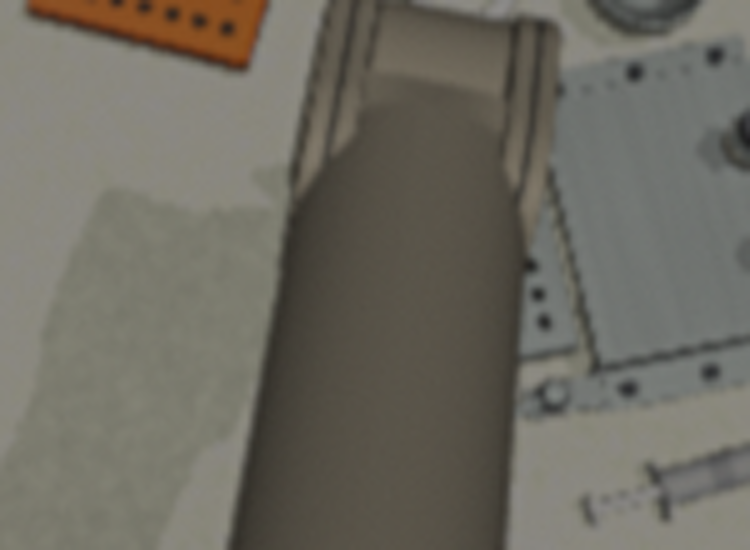

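View pics/w5.png

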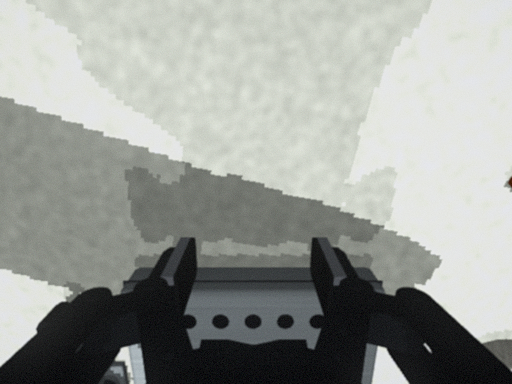

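```bash
python3 - <<'E'
from h import *
import pickle
cs=pickle.load(open("c3.pkl","rb"))
S=lambda p:(np.array(p)+.5)/4.2-.5+[220,180]
T=lambda p:(np.array(p)+.5)/5-.5+[225,140]
q=fitcas(cs["side"],S([(237,270),(380,382),(524,234),(385,133)]),[(-.05,-.065),(.05,-.065),(.05,.065),(-.05,.065)],[.59,-.11,-1.38])
b=back(cs["top"],T([(577,347)]),.024); print(b,w2r(b), r2w([[.05,-.065]],q))
o,M,p=state(); print("tcp in cas",w2r(p,q)*1000)
th=-.008; e=w2r(b)[0]-np.array([.05*np.cos(th)+.065*np.sin(th),.05*np.sin(th)-.065*np.cos(th)]); print("centre from top",e)
for n,(x,y,w,h,s) in dict(top=(300,150,75,90,6),side=(220,180,170,140,4.2)).items():
    c=cs[n]; im=cv2.resize(c["img"][y:y+h,x:x+w],None,fx=s,fy=s,interpolation=cv2.INTER_CUBIC)
    lines(c,im,r2w(rect(-.05,.05,-.065,.065,.024),q),(0,255,0),s,[x,y])
    lines(c,im,r2w(rect(-.03,.1,-.076,.076,.033)),(0,0,255),s,[x,y])
    lines(c,im,r2w(rect(-.03,.1,-.072,.072,.0)),(255,0,255),s,[x,y])
    cv2.imwrite(f"pics/ov3_{n}.png",im)
E
```

```text
cas world [ 0.5943 -0.1182 -1.4061] riser [[-82.4   0.7]] th -0.021 res [-1.3 -0.7  0.5  0.1  1.4 -0.2 -0.7  0.6]
[[ 0.54131188 -0.17348598  0.024     ]] [[-0.03797818 -0.06162263]] [[ 0.53841462 -0.17822575]]
t 9.15 p [ 0.588  -0.056   0.0092] ris [-144.8    6. ] toolx [ 0.     0.009 -1.   ] yaw_y 1.749 rel 3.133 F [-0.8  4.8  1.4] w 0.702 q [-0.3   0.52  0.4   1.79 -0.26  0.89  0.4 ]
tcp in cas [[-62.40612418   3.94937546]]
centre from top [-0.08745659  0.00377529]
```

View pics/ov3_side.png

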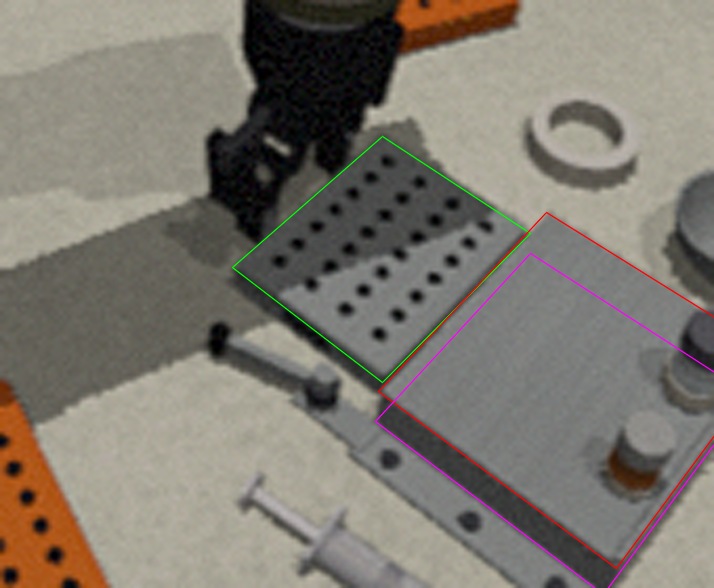

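View pics/ov3_top.png

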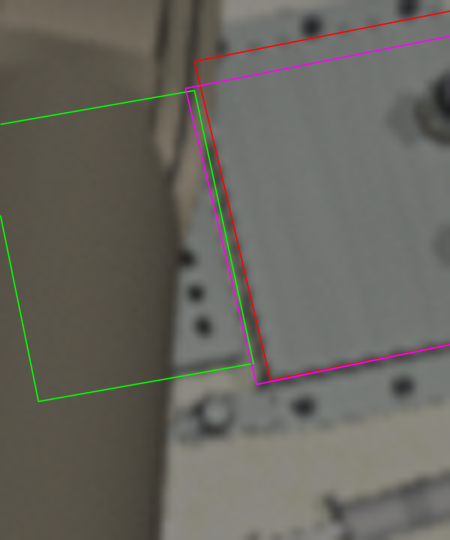

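Call:
play_rows:
  increments: "0 -0.003 0 -0.004; 0 -0.004 -0.0001 -0.003; 0 -0.004 -0.0001 0; 0 -0.004 -0.0001 0; 0 -0.004 -0.0001 0; 0 -0.004 -0.0001 0; 0 -0.004 -0.0001 0; 0 -0.004 -0.0001 0; 0 -0.002 0 0; 0 0 0 0"

```text
clock: 10.15
position: [0.5937, -0.0911, 0.0089]
ee_rot: [-0.062, 0.704, 0.069, 0.704]
ft_force: [-0.4, 4.5, 2.8]
grip_width: 0.701
```

```bash
python3 - <<'E'
from h import *
o,M,p=state()
c=camera("side")
crop(c,220,180,170,140,4.2,"pics/s6.png")
E
```

```text
t 10.15 p [ 0.5937 -0.0911  0.0089] ris [-109.2    5.1] toolx [ 0.    0.01 -1.  ] yaw_y 1.756 rel 3.141 F [-0.4  4.5  2.8] w 0.701 q [-0.24  0.54  0.41  1.76 -0.27  0.9   0.47]
```

View pics/s6.png

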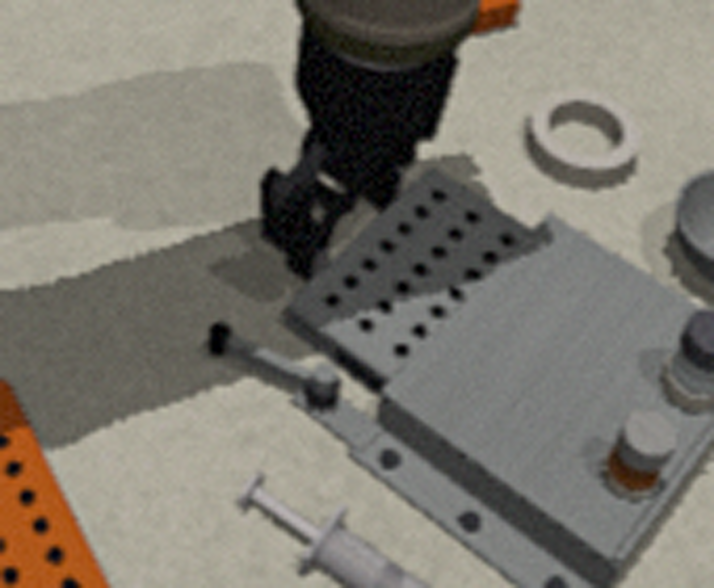

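Call:
play_rows:
  increments: "0 -0.003 0 0; 0 -0.004 -0.0001 0; 0 -0.004 -0.0001 0; 0 -0.004 -0.0001 0; 0 -0.004 -0.0001 0; 0 -0.004 -0.0001 0; 0 -0.004 -0.0001 0; 0 -0.003 -0.0001 0; 0 -0.002 0 0; 0 -0.002 0 0; 0 0 0 0"

```text
clock: 11.3
position: [0.5995, -0.1274, 0.0084]
ee_rot: [-0.062, 0.704, 0.069, 0.704]
ft_force: [0.4, 2.6, 0.6]
grip_width: 0.703
```

```bash
python3 - <<'E'
from h import *
o,M,p=state()
c=camera("side")
crop(c,220,180,170,140,4.2,"pics/s7.png")
E
```

```text
t 11.30 p [ 0.5995 -0.1274  0.0084] ris [-72.5   4.1] toolx [-0.    0.01 -1.  ] yaw_y 1.757 rel 3.141 F [0.4 2.6 0.6] w 0.703 q [-0.18  0.56  0.41  1.73 -0.28  0.92  0.53]
```

View pics/s7.png

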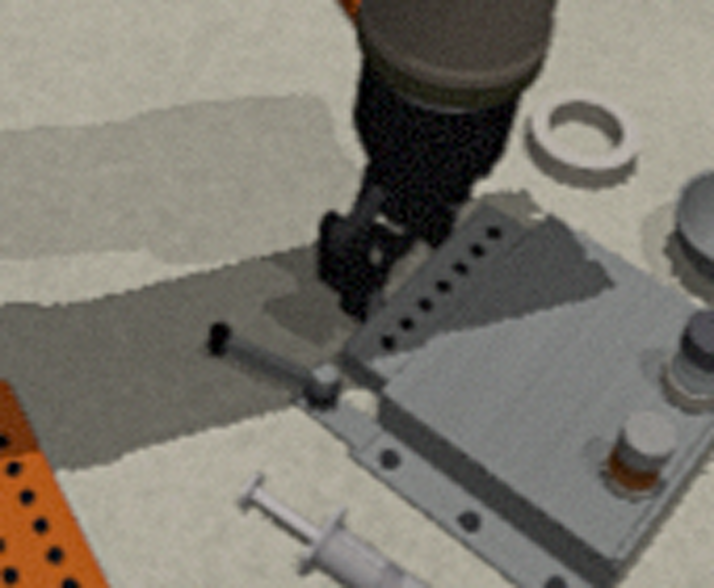

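Call:
play_rows:
  increments: "-0.0002 -0.002 0 0; -0.0002 -0.002 0 0; -0.0002 -0.002 0 0; 0 -0.001 0 0; 0 -0.001 0 0; 0 -0.001 0 0"

```text
clock: 11.95
position: [0.6006, -0.1367, 0.0083]
ee_rot: [-0.062, 0.704, 0.069, 0.704]
ft_force: [-0.9, 3.2, 2.1]
grip_width: 0.699
```

Call:
play_rows:
  increments: "0 -0.001 0 0; 0 -0.001 0 0"

```text
clock: 12.15
position: [0.6009, -0.1386, 0.0083]
ee_rot: [-0.062, 0.704, 0.069, 0.704]
ft_force: [-1.3, 3.2, 1.9]
grip_width: 0.7
```

Call:
play_rows:
  increments: "0 -0.001 0 0; 0 -0.001 0 0"

```text
clock: 12.35
position: [0.6012, -0.14, 0.0083]
ee_rot: [-0.062, 0.705, 0.07, 0.703]
ft_force: [-3.0, 8.2, 5.2]
grip_width: 0.701
```

Call:
play_rows:
  increments: "0 -0.001 0 0; 0 -0.001 0 0; 0 -0.001 0 0"

```text
clock: 12.65
position: [0.6011, -0.1399, 0.0083]
ee_rot: [-0.061, 0.705, 0.072, 0.703]
ft_force: [-2.2, 6.4, 4.3]
grip_width: 0.698
```

```bash
python3 - <<'E'
from h import *
o,M,p=state()
print(o["torque"])
E
```

```text
t 12.65 p [ 0.6011 -0.1399  0.0083] ris [-59.9   3.4] toolx [-0.005  0.015 -1.   ] yaw_y 1.759 rel -3.139 F [-2.2  6.4  4.3] w 0.698 q [-0.16  0.57  0.41  1.71 -0.29  0.93  0.56]
[ 1.26910103  0.62238466 -0.18478668]
```

Call:
play_rows:
  increments: "0 0.005 0 0; 0 0.010 0 0; 0 0.015 0 0; -0.010 0.015 0 0; -0.030 0.010 0 0; -0.030 0.010 0 0; -0.02 0.01 0 0; 0 0 0 0; 0 0 0 0"
  hand: 1

```text
clock: 13.55
position: [0.5844, -0.0609, 0.1005]
ee_rot: [-0.063, 0.706, 0.071, 0.702]
ft_force: [-0.1, -0.1, -0.9]
grip_width: 0.0
```

```bash
python3 - <<'E'
from h import *
o,M,p=state()
import pickle
cs={}
for n in("side","top","wrist"): cs[n]=camera(n)
pickle.dump(cs,open("c4.pkl","wb"))
x,y,s=250,210,5
c=cs["side"]; im=cv2.resize(c["img"][y:y+115,x:x+155],None,fx=s,fy=s,interpolation=cv2.INTER_CUBIC); cv2.imwrite("pics/s8.png",im)
crop(cs["top"],300,140,100,110,5,"pics/t8.png")
cv2.imwrite("pics/w8.png",cs["wrist"]["img"])
E
```

```text
t 13.55 p [ 0.5844 -0.0609  0.1005] ris [-140.7    1.6] toolx [-0.007  0.011 -1.   ] yaw_y 1.76 rel -3.139 F [-0.1 -0.1 -0.9] w 0.0 q [-0.33  0.39  0.44  1.74 -0.2   1.07  0.37]
```

View pics/s8.png

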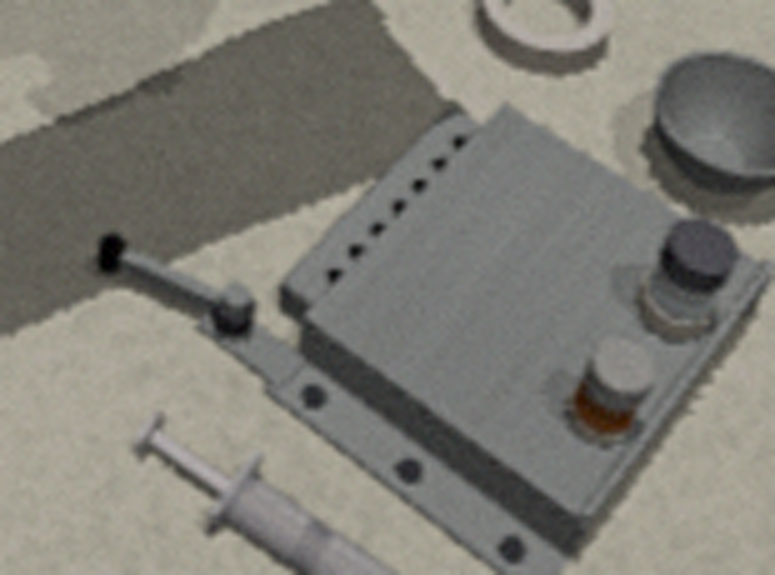

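View pics/t8.png

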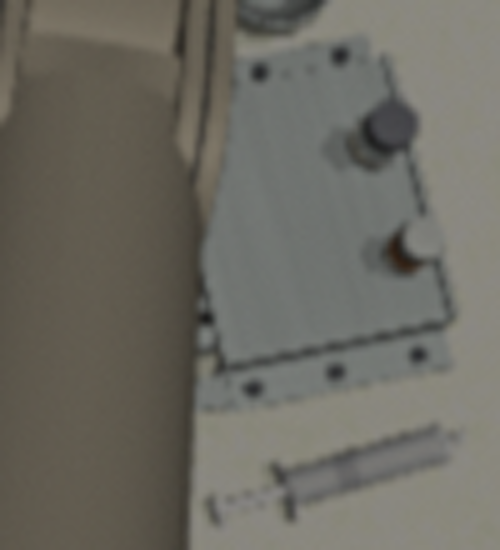

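View pics/w8.png

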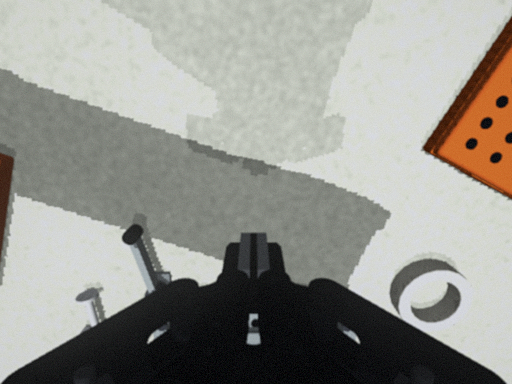

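Call:
play_rows:
  increments: "0 -0.004 -0.015 0; 0 -0.008 -0.021 0; 0 -0.008 -0.021 0; 0 -0.008 -0.021 0; 0 -0.008 -0.02 0; 0 -0.006 -0.014 0; 0.010 -0.002 -0.006 0; 0.018 -0.001 -0.001 0; 0.018 0 0 0; 0.010 0 0 0; 0 0 0 0; 0 0 0 0"

```text
clock: 14.9
position: [0.467, -0.132, 0.033]
ee_rot: [-0.061, 0.711, 0.068, 0.697]
ft_force: [0.7, -0.4, -0.5]
grip_width: -0.003
```

```bash
python3 - <<'E'
from h import *
import pickle
o,M,p=state()
cs={}
for n in("side","top","wrist"): cs[n]=camera(n)
pickle.dump(cs,open("c5.pkl","wb"))
crop(cs["side"],220,190,160,130,4.5,"pics/s9.png")
cv2.imwrite("pics/w9.png",cs["wrist"]["img"])
c=pickle.load(open("c4.pkl","rb"))["side"]
x,y,s=250,210,5
im=cv2.resize(c["img"][y:y+115,x:x+155],None,fx=s,fy=s,interpolation=cv2.INTER_CUBIC)
lines(c,im,r2w([[-.05,.065,.024],[-.05,-.065,.024]]),(0,255,0),s,[x,y])
lines(c,im,r2w(rect(-.03,.1,-.076,.076,.033)),(0,0,255),s,[x,y]);cv2.imwrite("pics/s8o.png",im)
E
```

```text
t 14.90 p [ 0.467 -0.132  0.033] ris [ -92.5 -127. ] toolx [-0.02   0.008 -1.   ] yaw_y 1.754 rel 3.139 F [ 0.7 -0.4 -0.5] w -0.003 q [-0.24  0.29  0.48  2.04 -0.18  0.87  0.52]
```

View pics/s9.png

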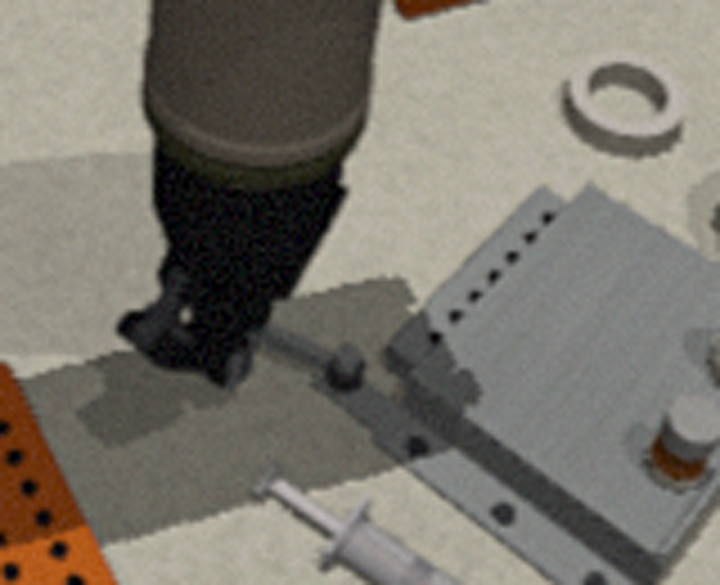

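View pics/s8o.png

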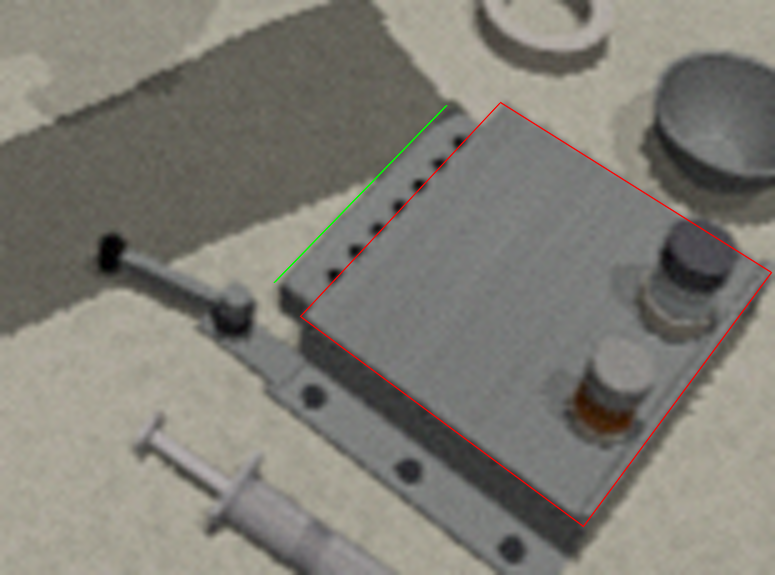

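View pics/w9.png

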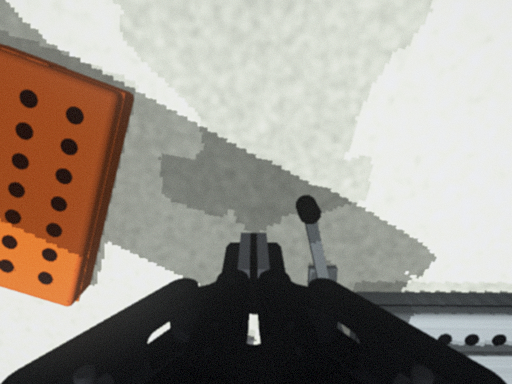

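```bash
python3 - <<'E'
import numpy as np
r=40;hy=7
prev=None
for a in np.r_[-.226,np.arange(-.1,1.6,.1),1.571]:
    u=np.array([-np.cos(a),np.sin(a)]);t=np.array([np.sin(a),np.cos(a)])
    h=11*abs(np.sin(a))+hy*abs(np.cos(a))+3
    c=np.array([-57,-85])+r*u-h*t
    d=c-prev if prev is not None else c*0
    print(round(a,2),c.round(1),"tool y %.4f z %.4f"%(-d[0]/1000,d[1]/1000)); prev=c
E
```

```text
-0.23 [ -93.2 -105.9] tool y 0.0000 z -0.0000
-0.1 [ -95.7 -100. ] tool y 0.0025 z 0.0059
0.0 [-97. -95.] tool y 0.0013 z 0.0050
0.1 [-97.9 -92. ] tool y 0.0009 z 0.0030
0.2 [-98.6 -88.9] tool y 0.0007 z 0.0032
0.3 [-99.  -85.5] tool y 0.0004 z 0.0033
0.4 [-99.2 -82.1] tool y 0.0002 z 0.0035
0.5 [-99.  -78.5] tool y -0.0002 z 0.0036
0.6 [-98.5 -74.8] tool y -0.0005 z 0.0037
0.7 [-97.5 -71. ] tool y -0.0009 z 0.0037
0.8 [-96.2 -67.3] tool y -0.0014 z 0.0037
0.9 [-94.4 -63.6] tool y -0.0018 z 0.0037
1.0 [-92.1 -60. ] tool y -0.0023 z 0.0036
1.1 [-89.4 -56.6] tool y -0.0027 z 0.0034
1.2 [-86.2 -53.4] tool y -0.0032 z 0.0032
1.3 [-82.6 -50.6] tool y -0.0036 z 0.0028
1.4 [-78.6 -48.1] tool y -0.0040 z 0.0025
1.5 [-74.3 -46.1] tool y -0.0043 z 0.0020
1.57 [-71. -45.] tool y -0.0033 z 0.0011
```

Call:
play_rows:
  increments: "0.007 0 0 0; 0.006 0 0 0; 0.003 0 0 0; 0.001 0 0 0; 0 0 0 0; 0 0 0 0"

```text
clock: 15.65
position: [0.4681, -0.1318, 0.0162]
ee_rot: [-0.061, 0.709, 0.069, 0.699]
ft_force: [0.6, -0.3, 0.5]
grip_width: 0.001
```

Call:
play_rows:
  increments: "0.001 0 0.004 0; 0 0 0.004 0; 0 0 0.004 0; 0 0.001 0.004 0; 0 0.001 0.004 0; 0 0.0015 0.004 0; 0 0.001 0.004 0; 0 0.001 0.0035 0; 0 0.001 0.0033 0; 0 0 0.0033 0; 0 0 0 0"

```text
clock: 16.75
position: [0.5076, -0.1172, 0.0147]
ee_rot: [-0.062, 0.71, 0.069, 0.699]
ft_force: [0.1, 0.4, 0.3]
grip_width: -0.002
```

```bash
python3 - <<'E'
from h import *
o,M,p=state()
c=camera("side");crop(c,220,190,160,130,4.5,"pics/s10.png")
c=camera("wrist");cv2.imwrite("pics/w10.png",c["img"])
E
```

```text
t 16.75 p [ 0.5076 -0.1172  0.0147] ris [-99.5 -84.4] toolx [-0.016  0.008 -1.   ] yaw_y 1.755 rel 3.14 F [0.1 0.4 0.3] w -0.002 q [-0.25  0.39  0.45  1.96 -0.23  0.86  0.51]
```

View pics/s10.png

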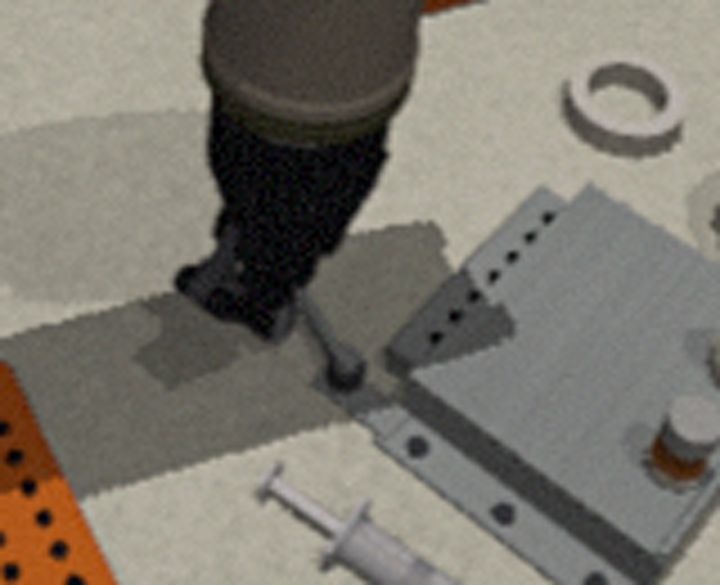

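View pics/w10.png

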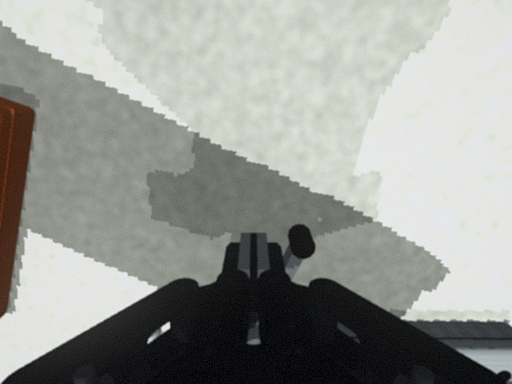

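Call:
play_rows:
  increments: "0 0 0.003 0; 0 0 0.0035 0; 0 -0.0005 0.0037 0; 0 -0.001 0.0037 0; 0 -0.0014 0.0037 0; 0 -0.0018 0.0037 0; 0 -0.0023 0.0036 0; 0 -0.0027 0.0034 0; 0 -0.0032 0.0032 0; 0 -0.0025 0.002 0; 0 0 0 0"

```text
clock: 17.95
position: [0.546, -0.1272, 0.0137]
ee_rot: [-0.061, 0.71, 0.069, 0.698]
ft_force: [-0.8, -0.3, -0.0]
grip_width: 0.001
```

```bash
python3 - <<'E'
from h import *
o,M,p=state()
c=camera("side");crop(c,220,190,160,130,4.5,"pics/s11.png")
c=camera("wrist");cv2.imwrite("pics/w11.png",c["img"])
E
```

```text
t 17.95 p [ 0.546  -0.1272  0.0137] ris [-82.6 -48.5] toolx [-0.017  0.009 -1.   ] yaw_y 1.755 rel 3.139 F [-0.8 -0.3 -0. ] w 0.001 q [-0.21  0.47  0.44  1.85 -0.26  0.89  0.54]
```

View pics/s11.png

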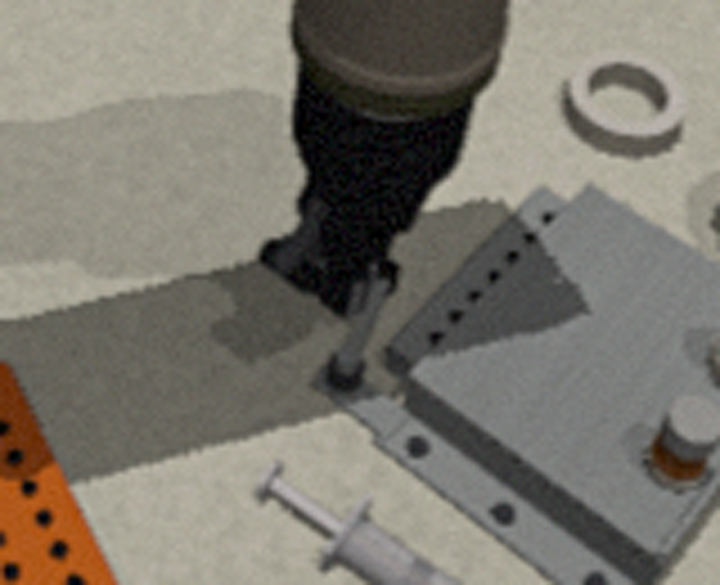

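View pics/w11.png

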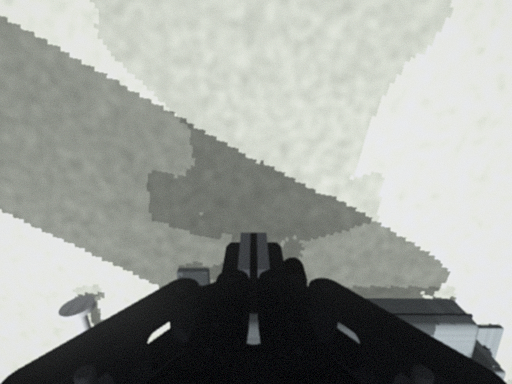

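Call:
play_rows:
  increments: "0 -0.002 0.001 0; 0 -0.002 0.001 0; 0 -0.002 0.0008 0; 0 -0.002 0.0005 0; 0 -0.0015 0 0"

```text
clock: 18.55
position: [0.5509, -0.1357, 0.0137]
ee_rot: [-0.061, 0.71, 0.069, 0.698]
ft_force: [0.2, 1.7, 0.8]
grip_width: -0.001
```

Call:
play_rows:
  increments: "0 -0.001 0 0; 0 -0.001 0 0"

```text
clock: 18.75
position: [0.5516, -0.1379, 0.0137]
ee_rot: [-0.061, 0.71, 0.069, 0.699]
ft_force: [-0.0, 0.6, 0.2]
grip_width: 0.002
```

Call:
play_rows:
  increments: "0 -0.001 0 0; 0 -0.001 0 0"

```text
clock: 18.95
position: [0.5521, -0.1396, 0.0137]
ee_rot: [-0.061, 0.71, 0.069, 0.699]
ft_force: [-1.0, 5.3, 0.3]
grip_width: -0.002
```

Call:
play_rows:
  increments: "0 -0.001 0 0; 0 -0.001 0 0"

```text
clock: 19.15
position: [0.5521, -0.1396, 0.0136]
ee_rot: [-0.061, 0.71, 0.071, 0.698]
ft_force: [-2.6, 4.7, 3.2]
grip_width: 0.002
```

Call:
play_rows:
  increments: "0 0.004 -0.001 0; 0 0.008 -0.002 0; 0 0.012 0 0; 0 0.015 0 0; -0.015 0.015 0 0; -0.03 0.02 0 0; -0.04 0.03 0 0; -0.04 0.04 0 0; -0.04 0.04 0 0; -0.03 0.04 0 0; 0 0.03 0 0; 0 0.02 0 0; 0 0 0 0; 0 0 0 0"

```text
clock: 20.55
position: [0.4974, 0.1323, 0.2081]
ee_rot: [-0.062, 0.709, 0.072, 0.699]
ft_force: [-1.0, -0.5, 0.5]
grip_width: 0.002
```

```bash
python3 - <<'E'
from h import *
import pickle
o,M,p=state()
cs={}
for n in("side","top"): cs[n]=camera(n)
pickle.dump(cs,open("c6.pkl","wb"))
crop(cs["side"],250,195,155,120,5,"pics/s12.png")
crop(cs["top"],260,110,150,120,5,"pics/t12.png")
E
```

```text
t 20.55 p [0.4974 0.1323 0.2081] ris [-346.6  -48.2] toolx [-0.015  0.013 -1.   ] yaw_y 1.76 rel -3.138 F [-1.  -0.5  0.5] w 0.002 q [-0.66  0.11  0.35  1.8  -0.06  1.25 -0.1 ]
```

View pics/s12.png

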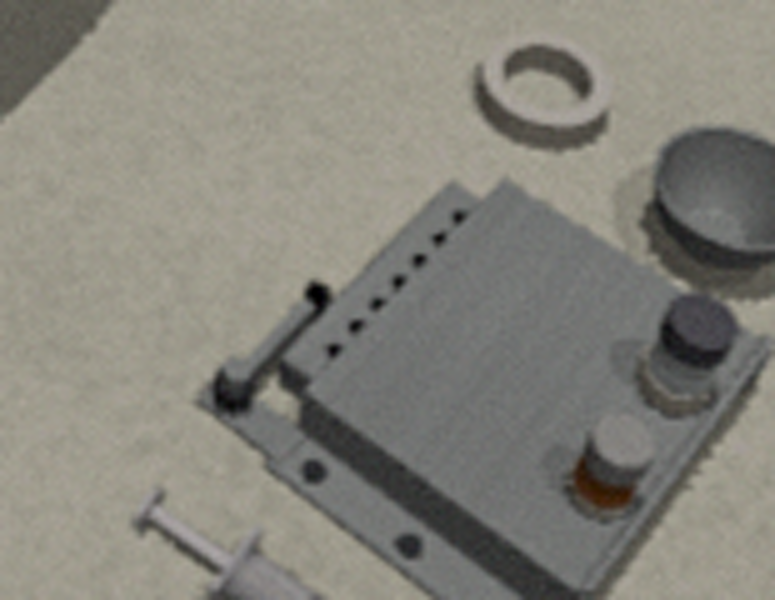

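View pics/t12.png

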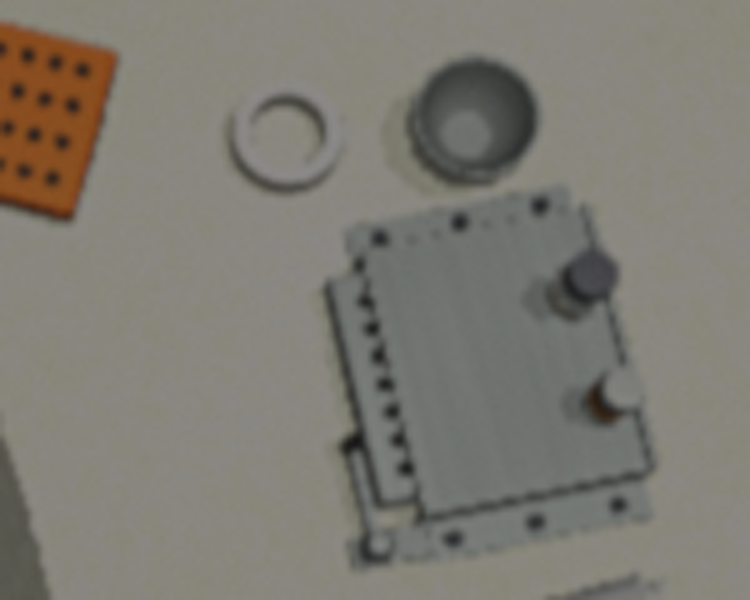

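```bash
python3 - <<'E'
from h import *
import pickle
cs=pickle.load(open("c6.pkl","rb"));c0=pickle.load(open("c0.pkl","rb"))
ims=[]
for n,(x,y,w,h,s) in dict(top=(310,150,80,90,6),side=(280,220,80,80,6.75)).items():
    c=cs[n]; im=cv2.resize(c["img"][y:y+h,x:x+w],None,fx=s,fy=s,interpolation=cv2.INTER_CUBIC); raw=im.copy()
    lines(c,im,r2w([[-.05,.065,.024],[-.05,-.065,.024]]),(0,255,0),s,[x,y])
    lines(c,im,r2w(rect(-.03,.1,-.076,.076,.033)),(0,0,255),s,[x,y])
    lines(c,im,r2w([[-.057,-.085,.022],[-.057,-.027,.022]]),(0,255,255),s,[x,y])
    ims.append(cv2.resize(im,(400,int(400*im.shape[0]/im.shape[1]))))
H=max(i.shape[0] for i in ims)
cv2.imwrite("pics/final.png",np.hstack([cv2.copyMakeBorder(i,0,H-i.shape[0],0,0,0) for i in ims]))
# bystanders: change vs first picture
for n in cs:
    d=cv2.absdiff(cv2.GaussianBlur(cs[n]["img"],(3,3),0),cv2.GaussianBlur(c0[n]["img"],(3,3),0)).max(2)
    cv2.imwrite(f"pics/diff_{n}.png",cv2.convertScaleAbs(d,alpha=3))
E
```

```text
(no output)
```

View pics/final.png

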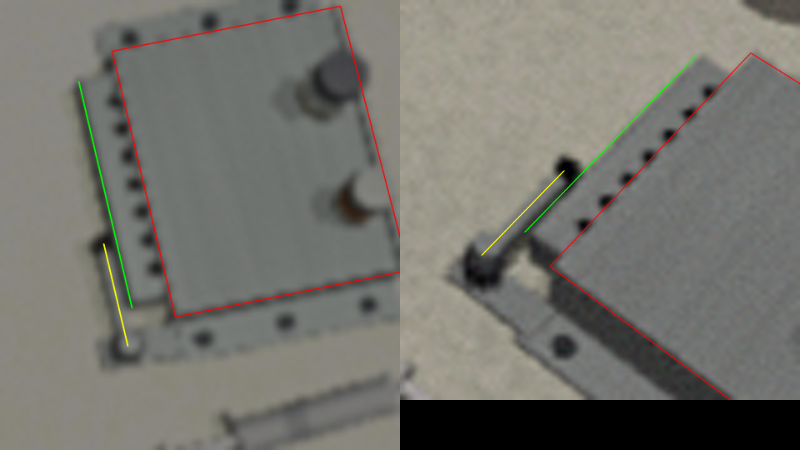

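View pics/diff_top.png

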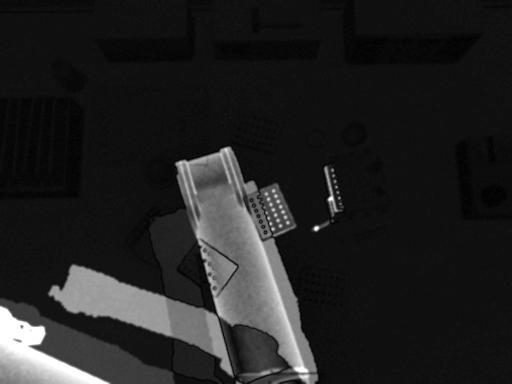

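```bash
python3 - <<'E'
from workcell import get_obs, workorder
print(workorder.hand_in()); print(get_obs()["clock"])
E
```

```text
the job is handed in; nothing more can be done
None
the job is handed in; nothing more can be done
```

The cassette is fully home against the riser's inside back wall, the retaining arm is swung across to its stop, and the job is handed in at about 20.7 s of the 67 s allowed.

- **Cassette:** I pushed the grey cassette flat along the worktop with the two spread fingertips, steering it into the riser's mouth. At the back wall it stopped moving, with the force at about 7 to 9 N. It is the only grey one; the orange look-alikes were left alone.
- **Retaining arm:** I swung it across with the closed fingertips until it stopped moving at about 5 to 6 N, then drew the gripper clear of everything.

**Last checks**
- In the overlays on the side and top pictures, the cassette's outer edge and the arm lie parallel to the home and shut positions, within about 1 to 2 mm.
- The side and top cameras disagreed by about 3 mm on the cassette's sideways position: +0.7 against +3.8 mm just before it went in, with 7 mm of play each side. I did not measure this again once it was home.
- The contact positions came out 1 to 1.5 mm deeper than my riser fit, which is within the calibration error.
- In the top picture, before against after, only the cassette and the arm had changed around the riser. The robot and its shadow hid part of the worktop. I did not view the matching side-camera comparison.

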